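# Park the guide rail behind the keeper post

## Robot

A 7-joint arm with a two-finger parallel gripper is mounted at the origin on the work surface. World frame = base frame: x ahead of the robot, y to its left, z up, the work surface at z = 0. Lengths are in mm, angles in rad, forces in N, time in s.
With the tool pointing down it reaches from about 350 to 900 mm from the base axis. Payload 19.9 kg.
Tool frame: the origin (TCP) lies on the front face of the gripper's body, between the roots of the fingers; the fingertips stand manip.finger_overhang ahead of it and the grasp point (between the pads) lies 78 mm ahead of it (manip.finger_overhang is the distance from the TCP to the fingertips, in mm); z points along the fingers, y is the direction in which the jaws open and shut (so a half turn about z gives the same grasp; the last joint's range is limited). The gripper opens to 94 mm and grips with 3 to 60 N. Pads are 16 mm wide; open, the fingers measure 119 mm over their backs; the gripper's body (75 mm by 177 mm) begins 78 mm behind the grasp point.
Start: joints at [-1.288, 0.417, -0.01, 1.614, 0.005, 1.111, -0.053], TCP at [198.845, 592.511, 302.625] pointing down, gripper open.
Joint ranges: [-2.81, 2.81], [-0.39, 2.02], [-1.27, 1.25], [0.06, 2.57], [-1.19, 4.33], [0.19, 2], [-2.82, 2.82]. Speed limits (rad/s): [1.89, 1.89, 2.39, 2.39, 3.01, 3.01, 3.01].

## Interface

Orientations are given as a unit quaternion [w, x, y, z].
In Python, from cell import manip, optics, finish_job gives the robot as it stands.
- The arm moves only by the shell command python3 -m handwheel 'ROWS' [FORCE]. ROWS is JSON, a list of rows, each a list of 3 entries, a list of its own where there are three numbers: the shift along the tool's x, y, z in m, then the turn about the tool's z in rad, then the gripper command: -1 is fully open, 1 is shut, values between are in proportion. A call has exactly 10 rows; each row shifts and turns the commanded pose from where the row before left it, along the tool's axes as they then stand; what a row does not reach is not made up. A row lasts 1/10 s, in which the tool goes at most 50 mm and 8.59 degrees, less where a joint would pass 70% of its speed; a pose out of reach is approached as far as the arm can. A call with a gripper value outside its range is refused whole. The fingers move at their own pace and stop on an object; FORCE is the grip in N (left out, the last holds). Time passes only in rows, so rows that do not move let the fingers close, or fill a call up. It gives the time, the measured TCP pose, the force and the opening at its end, in the units of the state.
- manip.sense(): the state, without advancing time (a new reading comes with each control period).
- optics.camera(name): name is "scene" or "top" or "wrist"; returns a dict with "image" (420x560x3 uint8, red, green, blue), "vfov" (degrees; the focal length in pixels is half the picture's height over the tangent of half this angle, whatever the lens; pixels are square), "cx", "cy" (the principal point, pixels), "world_from_camera" (4x4, takes a point from camera to world coordinates). Camera axes: x right, y down, z forward; pixel columns grow to the right and rows downward; lengths in mm; the calibration is good to about 2 mm. A picture is of the moment at which its call begins. There is no depth.
- finish_job(): hands the job in, once; it reports no verdict.
The state is a dict: "clock": time; "joints": joint angles; "qvel": joint speeds; "joint_torque": joint torques, N m; "ee_pos": TCP position; "orientation": TCP orientation; "wrist_force": force on the tool from outside, world axes, zero at the start; "moment": the same for the moment, N m; "width": finger opening in mm.
Only numpy, scipy, OpenCV 4.12 (cv2) and the standard library are available. Lean on these libraries where they do the work, as an engineer would, in place of code of your own. Each camera call takes 0.05 s, during which the arm holds its last target.

## Task

The loose green guide rail has been left lying on the packing table; put it away in its bay before the next jars come. Push one end and then the other along the table with the fingertips, angling it in behind the white post, until it lies flush along the back plate between the two blue end stops. Only push it: do not grip it or lift it, and leave the two small jars and the heat gun where they stand.

Things in the scene. Friction and masses are not known exactly. Their poses are not given: they have to be found in the camera images.
- rail_center (a point): centre of the loose guide rail: a straight bar 300 mm long, 32 wide, 36 high, about 0.5 kg, lying on the table; steel core, green plastic strip along each long side, black end caps. Point at half height, 18 mm above the table. x runs along the bar (end_b to end_a), z up. Either end may go in first. It slides with dry friction and stays where it is left
- end_a (a point): middle of the rail's end face at its +x end, half-way up (150 mm from the rail's centre)
- end_b (a point): middle of the rail's end face at its -x end, half-way up (150 mm from the rail's centre)
- strip_l: green wear strip on the rail's +y side, 284 mm long, 12 mm wide, 32 mm high, fixed to the rail; origin at its centre. Its outer face is 16 mm from the rail's centre line
- strip_r: green wear strip on the rail's -y side, the same size, fixed to the rail; origin at its centre
- bay: fixed parking bay, open towards the robot. Origin on the table at mid-length of the front face of its upright metal back plate; x points into the plate (away from the robot), y along it to the left, z up. Plate 420 mm long, 5 thick, 45 high, with a low foot behind. No floor of its own: the rail slides on the table. A parked rail has its centre line 16 mm in front of the plate
- stop_l (a point): foot of the left (+y) blue end stop of the bay, on its inner face where it meets the back plate and the table, 170 mm left of the bay's origin (340 mm between the two inner faces). The stop sticks out 50 mm from the plate towards the robot, 8 mm thick, 30 mm high; axes as the bay's
- stop_r (a point): foot of the right (-y) blue end stop of the bay, on its inner face where it meets the back plate and the table, 170 mm right of the bay's origin (340 mm between the two inner faces). The stop sticks out 50 mm from the plate towards the robot, 8 mm thick, 30 mm high; axes as the bay's
- post: fixed upright keeper post with a white nylon sleeve, 30 mm in diameter and 85 mm high, standing in front of the left (+y) part of the bay, its axis 85 mm in front of the plate, so that 70 mm are free between the sleeve and the plate; origin on its axis at the table, axes as the bay's. It stands 65 to 95 mm left of the middle of the bay
- jar_1: small full jar with a black lid, 66 mm in diameter, 95 mm high, loose, standing on the table to the left in front of the bay; origin under its centre. To be left alone
- jar_2: the same kind of jar, standing on the table to the right of the bay; origin under its centre. To be left alone
- heat_gun: grey-green hot-air gun lying on its side to the left near the robot, about 190 mm long and 70 mm high, with its handle out to +y by 140 mm and its nozzle to +x; origin on the table under the middle of its barrel. To be left alone
There are look-alikes about, which are no part of the job. Of the things that look like the post, the smallest one is meant.

How it is judged (in metres and radians):
On the way:
1. one end of the rail has gone in behind the post, between it and the back plate, with the rail at an angle to the plate (angle between the x axis of rail_center and the y axis of bay, either way round above 0.03 rad and ((y of end_a in the frame of post above 0 m and x of end_a in the frame of bay above -0.07 m) or (y of end_b in the frame of post above 0 m and x of end_b in the frame of bay above -0.07 m))), for 0.1 s.
At the end, for the whole second after the job is handed in: The rail lies flat on the table between the two end stops and behind the post, both its ends within 7 mm of touching the back plate, at rest; the jars and the heat gun are within 12 mm of where they stood (x of each of end_a, end_b in the frame of bay above -0.023 m and y of rail_center in the frame of bay between -0.024 and 0.024 m and angle between the x axis of rail_center and the y axis of bay, either way round below 0.05 rad and height (world z) of rail_center between 0.014 and 0.022 m and angle between rail_center's own z axis and vertical below 0.08 rad and linear speed of strip_l below 0.01 m/s and distance of each of jar_1, jar_2, heat_gun from where it was at the start of the episode below 0.012 m).
It fails at once if the rail is lifted: its centre rises more than 8 mm, or it tips by more than 0.2 rad (height (world z) of rail_center above 0.026 m or angle between rail_center's own z axis and vertical above 0.2 rad).
It fails at once if the rail is gripped: the fingers press on both its long sides at once (contact force between the fingers and strip_l above 1.5 N and contact force between the fingers and strip_r above 1.5 N).
It fails at once if a jar or the heat gun is shifted by more than 12 mm (distance of any of jar_1, jar_2, heat_gun from where it was at the start of the episode above 0.012 m).
It also fails if it takes over 72 s, if anything falls off the work surface, if the arm or the gripper's body presses on something with over 40 N, if the wrist force passes 120 N, or if a joint passes its speed limit or range.

## Working session

There is one attempt and no reset: what is moved stays moved. The work goes in short steps, Python scripts to look and compute and a shell command to move; the robot and the scene stay as the last step left them, time stands still between calls to the robot, and variables do not carry over. Pictures are saved under pics/ and viewed, and the job is handed in when it is done.

```bash
ls; mkdir -p pics; cat > h.py <<'E'
import numpy as np,cv2
from cell import manip,optics,finish_job
def shot(name,fn):
    c=optics.camera(name); cv2.imwrite('pics/'+fn,c['image'][:,:,::-1]); 
    np.savez('pics/'+fn+'.npz',**c); return c
def load(fn): 
    d=np.load('pics/'+fn+'.npz'); return {k:d[k] for k in d}
def ray(c,u,v,z):
    f=c['image'].shape[0]/2/np.tan(np.radians(float(c['vfov']))/2)
    T=c['world_from_camera']; d=T[:3,:3]@np.array([(u-c['cx'])/f,(v-c['cy'])/f,1]); o=T[:3,3]
    return o+d*(z-o[2])/d[2]
def proj(c,p):
    f=c['image'].shape[0]/2/np.tan(np.radians(float(c['vfov']))/2)
    T=np.linalg.inv(c['world_from_camera']); q=T[:3,:3]@np.array(p)+T[:3,3]
    return np.array([c['cx']+f*q[0]/q[2],c['cy']+f*q[1]/q[2]])
E
python3 - <<'E'
from h import *
for n in('top','scene'):
    c=shot(n,n+'0.png'); print(n,c['vfov'],c['cx'],c['cy'],c['world_from_camera'].round(2).tolist())
s=manip.sense(); print(s, manip.finger_overhang)
E
```

```text
pics
top 57.734843901363064 278.2387240352286 209.71557030685597 [[0.02, -0.98, 0.19, 355.55], [-1.0, -0.03, -0.02, 71.55], [0.02, -0.18, -0.98, 945.91], [0.0, 0.0, 0.0, 1.0]]
scene 56.31667258371045 280.8942695517997 210.4462258955451 [[0.79, 0.51, -0.34, 804.98], [0.61, -0.68, 0.42, -284.4], [-0.02, -0.53, -0.85, 809.78], [0.0, 0.0, 0.0, 1.0]]
{'clock': 0.1, 'joints': array([-1.28849112,  0.41788136, -0.01032838,  1.61410023,  0.00469195,
        1.11071121, -0.05300671]), 'qvel': array([ 1.76687878e-04, -8.96904020e-05, -3.98732040e-04, -1.22033590e-03,
        2.80572286e-03, -1.03009198e-03,  4.00504657e-04]), 'joint_torque': array([ 2.39401976e-03, -8.52570033e+01,  6.40419982e-01, -4.26691818e+01,
       -4.88802942e-02,  1.64533668e-02,  8.81990059e-05]), 'ee_pos': array([198.77372974, 592.30360454, 302.11400118]), 'orientation': array([-5.33169771e-05,  1.61185909e-01,  9.86923915e-01, -5.35372264e-04]), 'wrist_force': array([-0.12096519,  0.15829318, -0.65762369]), 'moment': array([-0.08013324,  0.01986141,  0.01638722]), 'width': 93.90975491214647} 97.19999999999999
```

```bash
python3 -m handwheel --help | head -20
```

```text
invalid input: not JSON, or not a number
```

View pics/top0.png

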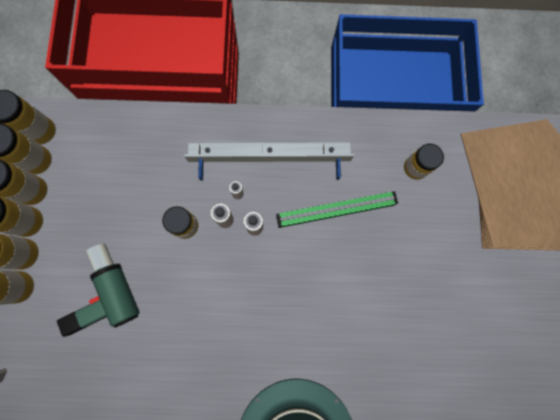

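View pics/scene0.png

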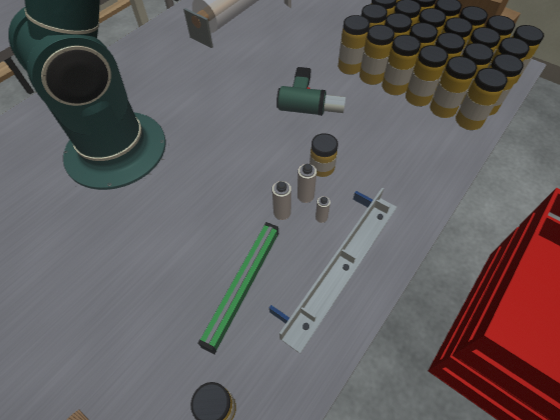

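The top view shows the rail from about (279,220) to (396,198). The plate runs along row ~158 with blue stops at x≈201 and x≈338. The smallest post is at (236,188), with two larger look-alikes at (221,214) and (253,222). I'll zoom in next.

```bash
python3 - <<'E'
from h import *
c=load('top0.png'); im=c['image'][130:250,160:460,::-1]
cv2.imwrite('pics/z1.png',cv2.resize(im[:, :150],None,fx=5,fy=5,interpolation=cv2.INTER_CUBIC))
cv2.imwrite('pics/z2.png',cv2.resize(im[:,100:260],None,fx=5,fy=5,interpolation=cv2.INTER_CUBIC))
E
```

```text
(no output)
```

View pics/z1.png

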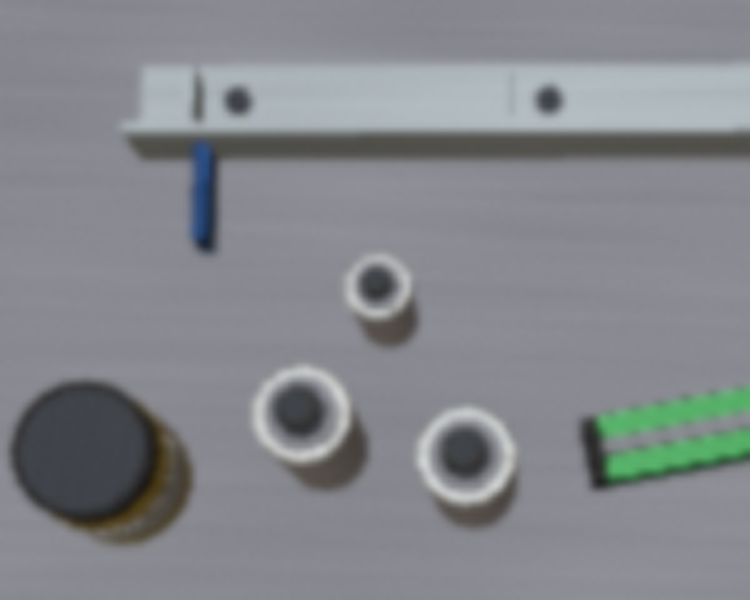

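View pics/z2.png

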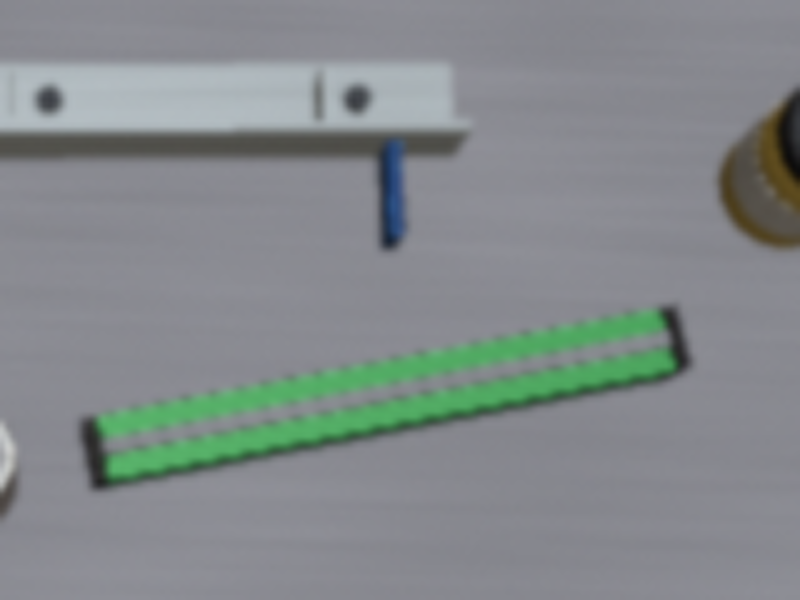

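```bash
python3 - <<'E'
from h import *
c=load('top0.png')
A=lambda u,v,z:ray(c,160+u/5,130+v/5,z).round(1)
B=lambda u,v,z:ray(c,260+u/5,130+v/5,z).round(1)
print('plate foot L',A(140,157,0),'R',B(460,154,0))
print('plate top front L',A(122,135,45),'R',B(470,132,45))
print('stopL inner top',A(214,148,30),A(213,238,30),'stopR',B(382,148,30),B(384,235,30))
print('post',A(378,287,85)); print('decoys',A(303,413,110),A(466,455,110),A(303,413,120),A(466,455,120))
print('decoy tops edges',[A(u,413,115) for u in(252,352)],[A(u,455,115) for u in(418,515)])
r=[B(82,420,36),B(98,488,36),B(688,365,36),B(674,307,36)]; print('rail',r,(r[0]+r[1])/2,(r[2]+r[3])/2)
print('len',np.linalg.norm((r[0]+r[1])/2-(r[2]+r[3])/2))
print('jar1',ray(c,177,220,95),'jar2',ray(c,429.5,155.5,95))
E
```

```text
plate foot L [654.2 288.3   0. ] R [ 668.9 -135.8    0. ]
plate top front L [650.9 287.5  45. ] R [ 665.5 -131.1   45. ]
stopL inner top [650.5 245.   30. ] [604.1 242.7  30. ] stopR [660.9 -89.8  30. ] [615.5 -90.6  30. ]
post [567.9 154.9  85. ]
decoys [503.2 183.2 110. ] [486.3 110.2 110. ] [501.5 181.9 120. ] [484.7 109.7 120. ]
decoy tops edges [array([501.7, 205. , 115. ]), array([502.9, 160.9, 115. ])] [array([485. , 131.1, 115. ]), array([486.1,  88.4, 115. ])]
rail [array([516.6,  58. ,  36. ]), array([483.5,  49.5,  36. ]), array([ 552.2, -239.2,   36. ]), array([ 581.3, -233.2,   36. ])] [500.05  53.75  36.  ] [ 566.75 -236.2    36.  ]
len 297.52292768793467
jar1 [486.32071007 281.96146792  95.        ] jar2 [ 656.14311733 -298.89193831   95.        ]
```

```bash
cat >> h.py <<'E'
O=np.array([660.,77.5]);BX=np.array([.9994,.0349]);BY=np.array([-.0349,.9994])
def tobay(p): d=np.array(p)[:2]-O; return np.array([d@BX,d@BY])
def where():
    s=manip.sense(); w,x,y,z=s['orientation']
    yaw=np.degrees(np.arctan2(w*w-x*x+y*y-z*z,2*(x*y-w*z)))
    print('t',round(s['clock'],2),'tcp',s['ee_pos'].round(1),'tip z',round(s['ee_pos'][2]-97.2,1),'bay',tobay(s['ee_pos']).round(1),'yaw of tool y',yaw.round(2),'F',s['wrist_force'].round(1),'w',round(s['width'],1),'j',s['joints'].round(2))
E
python3 -m handwheel '[[[0,0,0],0.121,1],[[0,0,0],0.121,1],[[0,0,0],0.121,1],[[0,0,0],0.121,1],[[0,0,0],0.121,1],[[0,0,0],0.121,1],[[0,0,0],0.121,1],[[0,0,0],0.121,1],[[0,0,0],0.121,1],[[0,0,0],0.121,1]]' 20; python3 -c "
from h import *
where()"
python3 - <<'E'
from h import *
c=load('scene0.png')
for h in (0,85,100,110,120):
    print(h,[proj(c,[*ray(load('top0.png'),160+u/5,130+v/5,h)[:2],z]).round() for u,v in((303,413),(466,455)) for z in (h,)])
E
```

```text
clock: 1.1
ee_pos: [198.8, 592.4, 302.3]
orientation: [0.0, 0.696, 0.718, -0.0]
wrist_force: [-0.6, -0.0, 0.9]
width: 17.6
t 1.1 tcp [198.8 592.4 302.3] tip z 205.1 bay [-443.   530.7] yaw of tool y 1.84 F [-0.6 -0.   0.9] w 17.6 j [-1.46  0.42  0.22  1.62 -0.1   1.11 -1.18]
0 [array([314., 196.]), array([288., 214.])]
85 [array([308., 175.]), array([282., 192.])]
100 [array([307., 171.]), array([281., 188.])]
110 [array([306., 168.]), array([280., 185.])]
120 [array([305., 165.]), array([279., 182.])]
```

```bash
python3 -m handwheel '[[[-0.03,0.012,0],0,1],[[-0.03,0.012,0],0,1],[[-0.03,0.012,0],0,1],[[-0.03,0.012,0],0,1],[[-0.03,0.012,0],0,1],[[-0.03,0.012,0],0,1],[[-0.03,0.012,0],0,1],[[-0.03,0.012,0],0,1],[[-0.03,0.012,0],0,1],[[-0.03,0.012,0],0,1]]';python3 -m handwheel '[[[-0.03,0.012,0.005],0,1],[[-0.03,0.012,0.005],0,1],[[-0.03,0.012,0.005],0,1],[[-0.03,0.012,0.01],0,1],[[-0.03,0.012,0.01],0,1],[[-0.03,0.012,0.01],0,1],[[-0.03,0.012,0.01],0,1],[[-0.03,0.012,0.01],0,1],[[-0.03,0.012,0.01],0,1],[[-0.015,0.01,0.01],0,1]]' ; python3 -c "
from h import *
where()"
```

```text
clock: 2.1
ee_pos: [330.1, 295.8, 302.6]
orientation: [-0.0, 0.694, 0.72, -0.0]
wrist_force: [1.0, 0.6, 0.9]
width: 0.8
clock: 3.1
ee_pos: [458.7, 14.4, 217.3]
orientation: [0.0, 0.695, 0.719, -0.0]
wrist_force: [0.5, 0.3, 0.2]
width: 0.8
t 3.1 tcp [458.7  14.4 217.3] tip z 120.1 bay [-203.4  -56.1] yaw of tool y 2.0 F [0.5 0.3 0.2] w 0.8 j [-0.65  0.28  0.64  2.11 -0.22  0.82  0.15]
```

```bash
python3 -m handwheel '[[[0.005,0,0.02],0,1],[[0.005,0,0.02],0,1],[[0,0,0.02],0,1],[[0,0,0.02],0,1],[[0,0,0.015],0,1],[[0,0,0.01],0,1],[[0,0,0.003],0,1],[[0,0.005,0],0,1],[[0,0.005,0],0,1],[[0,0.005,0],0,1]]';python3 -c "
from h import *
where()"; python3 -m handwheel '[[[0,0.005,0],0,1],[[0,0.008,0],0,1],[[0,0.008,0],0,1],[[0,0.008,0],0,1],[[0,0.008,0],0,1],[[0,0.008,0],0,1],[[0,0.008,0],0,1],[[0,0.008,0],0,1],[[0,0.005,0],0,1],[[0,0,0],0,1]]' ; python3 -c "
from h import *
where();shot('top','top1.png')"
```

```text
clock: 4.1
ee_pos: [473.9, 27.4, 110.3]
orientation: [0.0, 0.694, 0.72, 0.001]
wrist_force: [0.5, -0.1, 0.5]
width: 0.5
t 4.1 tcp [473.9  27.4 110.3] tip z 13.1 bay [-187.8  -43.6] yaw of tool y 2.13 F [ 0.5 -0.1  0.5] w 0.5 j [-0.54  0.5   0.5   2.13 -0.42  0.6   0.29]
clock: 5.1
ee_pos: [539.7, 29.6, 109.6]
orientation: [0.0, 0.694, 0.72, 0.0]
wrist_force: [0.3, 0.0, -0.4]
width: 0.4
t 5.1 tcp [539.7  29.6 109.6] tip z 12.4 bay [-121.9  -43.7] yaw of tool y 2.12 F [ 0.3  0.  -0.4] w 0.4 j [-0.5   0.59  0.49  1.97 -0.43  0.68  0.29]
```

View pics/top1.png

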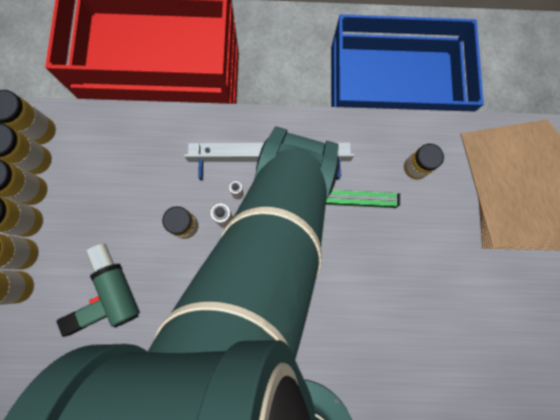

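The arm hides the rail's left half. The visible part runs (328,197) to (398,200), so the rail is about parallel to the plate. Pushing on.

```bash
python3 -m handwheel '[[[0,0.005,0],0,1],[[0,0.005,0],0,1],[[0,0.005,0],0,1],[[0,0.005,0],0,1],[[0,0.005,0],0,1],[[0,0.005,0],0,1],[[0,0,0],0,1],[[0,0,0],0,1],[[0,-0.015,0],0,1],[[0,-0.015,0],0,1]]' ; python3 -c "
from h import *
where();shot('top','top2.png');shot('scene','scene2.png')"
```

```text
clock: 6.15
ee_pos: [538.7, 29.6, 109.7]
orientation: [0.0, 0.694, 0.72, 0.0]
wrist_force: [-0.0, -0.2, -0.3]
width: 0.5
t 6.15 tcp [538.7  29.6 109.7] tip z 12.5 bay [-122.9  -43.6] yaw of tool y 2.12 F [-0.  -0.2 -0.3] w 0.5 j [-0.5   0.59  0.49  1.97 -0.43  0.68  0.29]
```

View pics/top2.png

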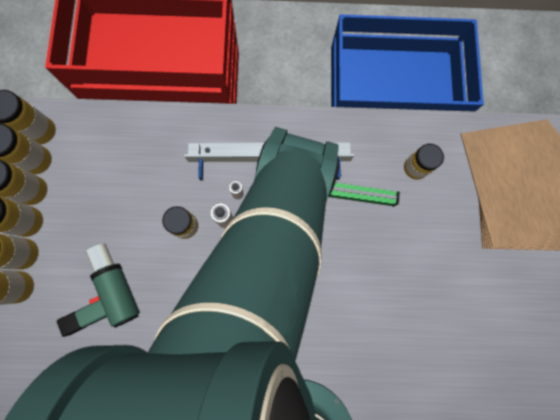

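View pics/scene2.png

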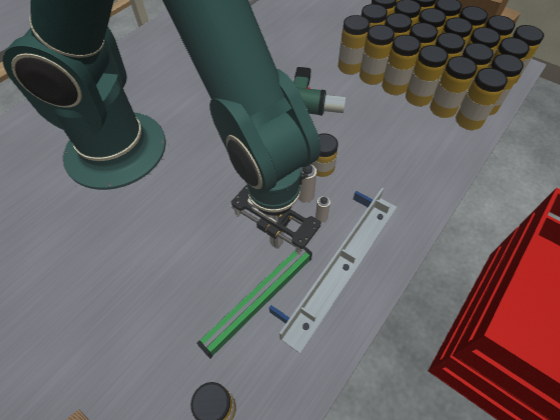

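The scene camera sees the whole rail, from (205,348) to (308,255), now angled left end forward. I'll fit the rail pose with a silhouette fit.

```bash
cat >> h.py <<'E'
from scipy.optimize import minimize
def railfit(c,p0,K=4):
    im=c['image']; hsv=cv2.cvtColor(im,cv2.COLOR_RGB2HSV)
    m=((hsv[...,0]>45)&(hsv[...,0]<75)&(hsv[...,1]>90)&(hsv[...,2]>70)).astype(np.uint8)
    m=cv2.resize(m*255,None,fx=K,fy=K,interpolation=cv2.INTER_LINEAR)>127
    m=cv2.morphologyEx(m.astype(np.uint8),cv2.MORPH_CLOSE,np.ones((6*K,6*K)))>0
    v=cv2.resize(im.max(2),None,fx=K,fy=K); ok=m|(v>95)
    def cost(p):
        x,y,t=p[0],p[1],p[2]/100; u=np.array([np.cos(t),np.sin(t)]);n=np.array([-u[1],u[0]])
        pts=[proj(c,[*(np.array([x,y])+a*142*u+b*16*n),z]) for a in(-1,1) for b in(-1,1) for z in(2,34)]
        P=(np.array(pts)+.5)*K-.5
        h=cv2.convexHull(P.astype(np.float32)); M=np.zeros(m.shape,np.uint8)
        cv2.fillConvexPoly(M,np.round(h*16).astype(np.int32),1,shift=4)
        return ((M>0)!=m)[ok].sum()/K/K
    best=None
    for s in (15,4):
        p=p0 if best is None else best.x
        sim=np.array([p,p+np.array([s,0,0]),p+np.array([0,s,0]),p+np.array([0,0,s])])
        best=minimize(cost,p,method='Nelder-Mead',options=dict(initial_simplex=sim,xatol=.1,fatol=.1))
    return best.x,best.fun
def report(c,p0):
    p,f=railfit(c,np.array(p0,float)); t=p[2]/100; u=np.array([np.cos(t),np.sin(t)])
    a,b=p[:2]+150*u,p[:2]-150*u
    print('rail',p.round(1),'cost',round(f,1),'L',tobay(a).round(1),'R',tobay(b).round(1),'centre bay',tobay(p[:2]).round(1))
    return p
E
python3 - <<'E'
from h import *
report(load('top0.png'),[533,-91,180]);report(load('scene0.png'),[533,-91,180])
c=load('scene2.png');report(c,[560,-80,140])
im=c['image'][170:370,190:400,::-1]; cv2.imwrite('pics/z3.png',cv2.resize(im,None,fx=3,fy=3,interpolation=cv2.INTER_CUBIC))
E
```

```text
rail [535.6 -92.8 179.3] cost 158.2 L [-158.3  -18.5] R [-102.3 -313.3] centre bay [-130.3 -165.9]
rail [536.4 -91.5 178.8] cost 122.2 L [-156.6  -17.1] R [-102.2 -312.1] centre bay [-129.4 -164.6]
rail [584.4 -94.9 145.9] cost 185.3 L [-59.7 -21.3] R [-103.6 -318. ] centre bay [ -81.6 -169.7]
```

View pics/z3.png

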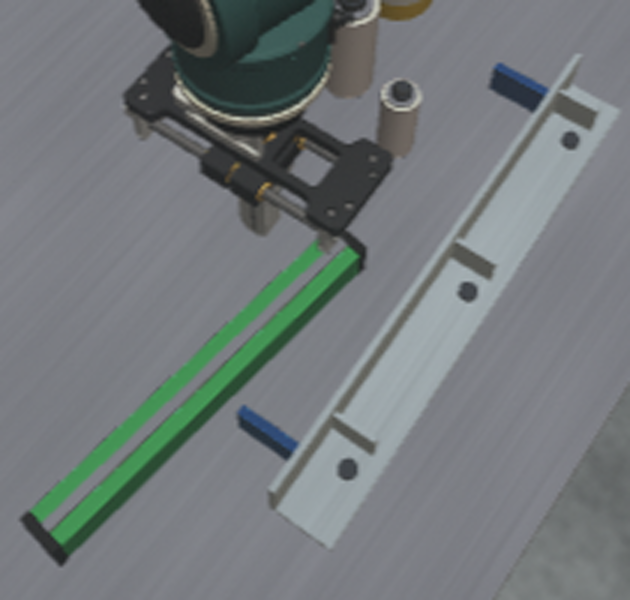

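```bash
python3 - <<'E'
from h import *
c=load('scene2.png')
for n,u,v,z in(('plate L top front',576,57,45),('plate R top front',270,490,45),('post',401,92,85),('stopR tip in top',238,408,30),('stopR other',249,407,30),('stopL',491,66,30),('stopL',500,64,30)): 
    p=ray(c,190+u/3,170+v/3,z);print(n,p.round(1),tobay(p).round(1))
E
```

```text
plate L top front [656.8 284.   45. ] [  4.  206.4]
plate R top front [ 670.7 -131.3   45. ] [   3.4 -209.1]
post [577.5 149.2  85. ] [-79.9  74.5]
stopR tip in top [617.2 -97.9  30. ] [ -48.9 -173.8]
stopR other [622.7 -92.9  30. ] [ -43.2 -169. ]
stopL [603.9 246.4  30. ] [-50.2 170.8]
stopL [608.6 252.4  30. ] [-45.3 176.6]
```

```bash
python3 -m handwheel '[[[0,-0.025,-0.004],0,1],[[0,-0.025,0],0,1],[[-0.03,-0.005,0],0,1],[[-0.035,0,0],0,1],[[-0.035,0,0],0,1],[[-0.035,0,0],0,1],[[-0.035,0,0],0,1],[[-0.035,0,0],0,1],[[-0.035,0,0],0,1],[[-0.035,0,0],0,1]]';python3 -m handwheel '[[[-0.025,0,0],0,1],[[-0.01,0.01,0],0,1],[[0,0.025,0],0,1],[[0,0.025,0],0,1],[[0,0,0],0.1,1],[[0,0,0],0.047,1],[[0,0,0],0,1],[[0,0,0],0,1],[[0,0,0],0,1],[[0,0,0],0,1]]' ; python3 -c "
from h import *
where();shot('scene','scene3.png');report(load('scene3.png'),[584,-95,146]);shot('top','top3.png');report(load('top3.png'),[584,-95,146])"
```

```text
clock: 7.25
ee_pos: [494.7, -249.0, 113.9]
orientation: [0.001, 0.694, 0.72, 0.0]
wrist_force: [1.4, 0.3, 0.1]
width: 0.1
clock: 8.25
ee_pos: [555.4, -280.0, 113.8]
orientation: [0.0, 0.745, 0.667, 0.0]
wrist_force: [0.1, 0.5, -0.8]
width: 0.2
t 8.25 tcp [ 555.4 -280.   113.8] tip z 16.6 bay [-117.  -353.6] yaw of tool y -6.26 F [ 0.1  0.5 -0.8] w 0.2 j [ 0.04  0.7   0.52  1.76 -0.47  0.8   0.68]
rail [584.4 -96.5 145.4] cost 151.8 L [-58.9 -23. ] R [-104.4 -319.5] centre bay [ -81.7 -171.2]
rail [583.5 -95.2 145.9] cost 186.5 L [-60.6 -21.6] R [-104.3 -318.3] centre bay [ -82.5 -169.9]
```

View pics/scene3.png

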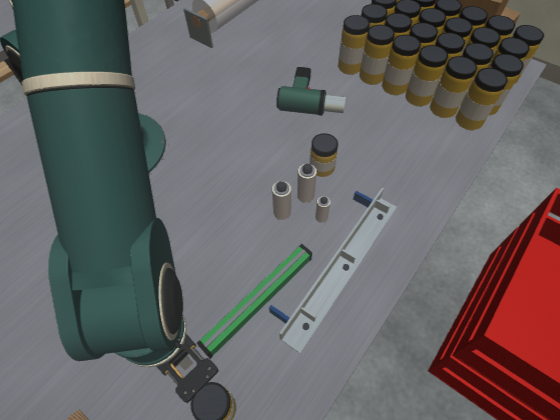

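```bash
python3 -m handwheel '[[[0.005,0.0075,0],0,1],[[0.008,0,0],0,1],[[0.008,0,0],0,1],[[0.006,0,0],0,1],[[0.008,0,0],0,1],[[0.01,0,0],0,1],[[0.01,0,0],0,1],[[0.01,0,0],0,1],[[0.01,0,0],0,1],[[0,0,0],0,1]]' ; python3 -c "
from h import *
where();shot('scene','scene4.png');report(load('scene4.png'),[590,-50,146]);shot('top','top4.png');report(load('top4.png'),[590,-50,146])"
```

```text
clock: 9.35
ee_pos: [571.5, -204.3, 113.7]
orientation: [-0.0, 0.744, 0.668, 0.0]
wrist_force: [-0.3, 0.4, -0.0]
width: 0.6
t 9.35 tcp [ 571.5 -204.3  113.7] tip z 16.5 bay [ -98.3 -278.5] yaw of tool y -6.19 F [-0.3  0.4 -0. ] w 0.6 j [-0.1   0.68  0.53  1.8  -0.47  0.78  0.56]
rail [588.9 -42.  146.7] cost 131.8 L [-54.5  31.6] R [ -95.9 -265.6] centre bay [ -75.2 -117. ]
rail [587.8 -43.7 145.9] cost 192.6 L [-54.4  29.8] R [ -98.4 -267. ] centre bay [ -76.4 -118.6]
```

View pics/scene4.png

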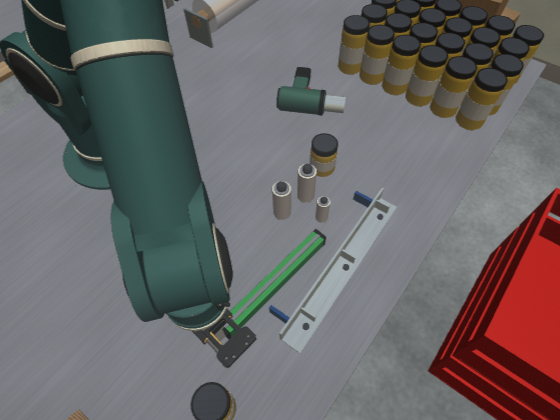

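```bash
python3 -m handwheel '[[[0.005,0,0],0,1],[[0.008,0,0],0,1],[[0.01,0,0],0,1],[[0.01,0,0],0,1],[[0.01,0,0],0,1],[[0.01,0,0],0,1],[[0.01,0,0],0,1],[[0.007,0,0],0,1],[[0,0,0],0,1],[[0,0,0],0,1]]' ; python3 -c "
from h import *
where();shot('scene','scene5.png');report(load('scene5.png'),[597,25,146]);shot('top','top5.png');report(load('top5.png'),[597,25,146])"
```

```text
clock: 10.45
ee_pos: [578.6, -135.8, 113.5]
orientation: [-0.0, 0.745, 0.667, 0.0]
wrist_force: [-0.1, -0.3, 0.2]
width: 0.3
t 10.45 tcp [ 578.6 -135.8  113.5] tip z 16.3 bay [ -88.7 -210.3] yaw of tool y -6.25 F [-0.1 -0.3  0.2] w 0.3 j [-0.22  0.67  0.53  1.83 -0.47  0.77  0.45]
rail [596.7  24.9 146.3] cost 155.9 L [-43.8  98.2] R [ -86.4 -198.8] centre bay [-65.1 -50.3]
rail [595.3  24.3 145.7] cost 240.1 L [-44.4  97.4] R [ -88.7 -199.3] centre bay [-66.5 -50.9]
```

View pics/scene5.png

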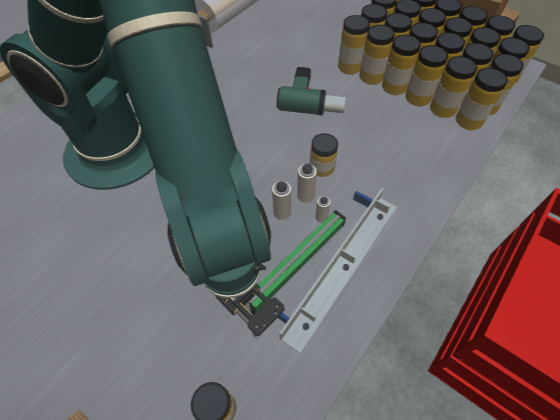

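```bash
python3 -m handwheel '[[[0.005,0,0],0,1],[[0.008,0,0],0,1],[[0.01,0,0],0,1],[[0.01,0,0],0,1],[[0.01,0,0],0,1],[[0.007,0,0],0,1],[[0,0,0],0,1],[[-0.015,0,0],0,1],[[-0.02,0,0],0,1],[[0,0,0],0,1]]' ; python3 -c "
from h import *
where();shot('scene','scene6.png');report(load('scene6.png'),[607,75,146]);shot('top','top6.png');report(load('top6.png'),[607,75,146])"
```

```text
clock: 11.55
ee_pos: [579.6, -125.8, 114.0]
orientation: [0.001, 0.746, 0.666, -0.0]
wrist_force: [-0.1, 0.6, -0.1]
width: 0.4
t 11.55 tcp [ 579.6 -125.8  114. ] tip z 16.8 bay [ -87.4 -200.4] yaw of tool y -6.54 F [-0.1  0.6 -0.1] w 0.4 j [-0.24  0.66  0.53  1.84 -0.47  0.77  0.43]
rail [602.4  78.1 146.4] cost 136.8 L [-36.4 151.1] R [ -78.8 -145.9] centre bay [-57.6   2.6]
rail [601.5  78.7 146.4] cost 255.3 L [-37.3 151.7] R [ -79.5 -145.3] centre bay [-58.4   3.2]
```

View pics/scene6.png

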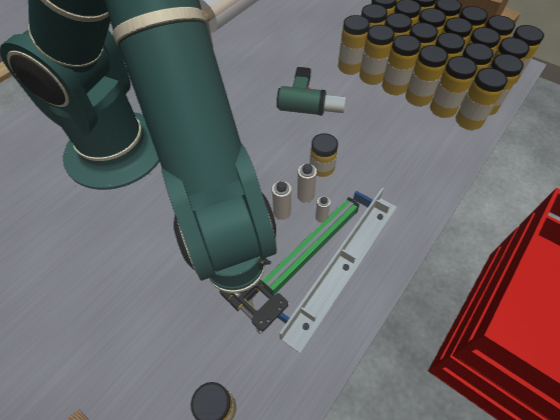

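View pics/top6.png

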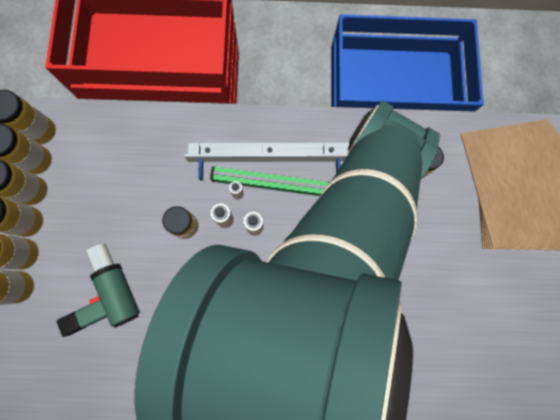

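```bash
python3 -m handwheel '[[[0,-0.01,-0.004],-0.1,1],[[0,-0.025,0],-0.047,1],[[0,0,0],0,1],[[0.02,0,0],0,1],[[0.03,0,0],0,1],[[0.03,0,0],0,1],[[0.03,0,0],0,1],[[0.03,0,0],0,1],[[0.03,0,0],0,1],[[0.015,0,0],0,1]]' ; python3 -c "
from h import *
where()"
```

```text
clock: 12.65
ee_pos: [538.7, 67.6, 117.6]
orientation: [-0.0, 0.693, 0.721, 0.0]
wrist_force: [0.4, 0.9, 0.1]
width: 0.6
t 12.65 tcp [538.7  67.6 117.6] tip z 20.4 bay [-121.6   -5.7] yaw of tool y 2.26 F [0.4 0.9 0.1] w 0.6 j [-0.58  0.58  0.5   1.96 -0.42  0.7   0.22]
```

```bash
python3 -m handwheel '[[[0,0.008,0],0,1],[[0,0.01,0],0,1],[[0,0.008,0],0,1],[[0,0.006,0],0,1],[[0,0.006,0],0,1],[[0,0.006,0],0,1],[[0,0.006,0],0,1],[[0,0,0],0,1],[[0,0,0],0,1],[[0,0,0],0,1]]' ; python3 -c "
from h import *
where();shot('scene','scene7.png');report(load('scene7.png'),[620,75,150])"
```

```text
clock: 13.65
ee_pos: [588.4, 66.1, 117.6]
orientation: [-0.0, 0.694, 0.72, -0.0]
wrist_force: [-1.6, 0.2, -0.2]
width: 0.4
t 13.65 tcp [588.4  66.1 117.6] tip z 20.4 bay [-72.   -8.9] yaw of tool y 2.1 F [-1.6  0.2 -0.2] w 0.4 j [-0.54  0.65  0.5   1.84 -0.43  0.76  0.23]
rail [618.9  80.8 147.1] cost 191.7 L [-20.8 153.4] R [ -61.1 -143.9] centre bay [-41.    4.8]
```

View pics/scene7.png

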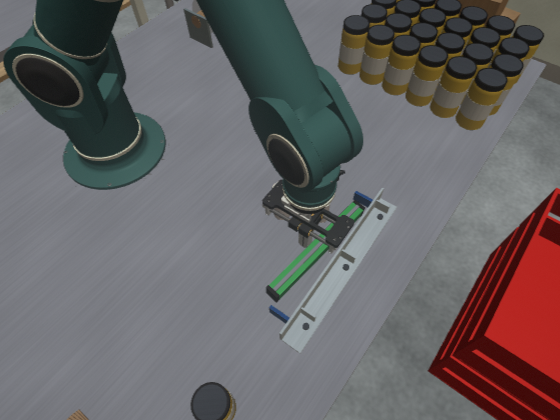

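```bash
python3 -m handwheel '[[[0,-0.015,0],0,1],[[0,-0.018,0],0,1],[[-0.025,0,0],0,1],[[-0.03,0,0],0,1],[[-0.03,0,0],0,1],[[-0.02,0,0],0,1],[[0,0.01,0],0,1],[[0,0.01,0],0,1],[[0,0.008,0],0,1],[[0,0.006,0],0,1]]';python3 -m handwheel '[[[0,0.006,0],0,1],[[0,0.006,0],0,1],[[0,0.006,0],0,1],[[0,0.004,0],0,1],[[0,0.003,0],0,1],[[0,0,0],0,1],[[0,0,0],0,1],[[0,0,0],0,1],[[0,0,0],0,1],[[0,0,0],0,1]]' ; python3 -c "
from h import *
where();shot('scene','scene8.png');report(load('scene8.png'),[635,75,158])"
```

```text
clock: 14.7
ee_pos: [594.0, -37.6, 117.5]
orientation: [-0.0, 0.693, 0.72, -0.0]
wrist_force: [-5.4, -1.2, 3.7]
width: 0.8
clock: 15.7
ee_pos: [618.5, -37.6, 117.8]
orientation: [0.0, 0.694, 0.72, 0.0]
wrist_force: [-0.2, 0.2, -0.5]
width: -0.1
t 15.7 tcp [618.5 -37.6 117.8] tip z 20.6 bay [ -45.5 -113.6] yaw of tool y 2.12 F [-0.2  0.2 -0.5] w -0.1 j [-0.35  0.69  0.49  1.77 -0.43  0.8   0.39]
rail [642.4  81.7 161.3] cost 325.6 L [-18.6 154.8] R [ -16.3 -145.2] centre bay [-17.4   4.8]
```

View pics/scene8.png

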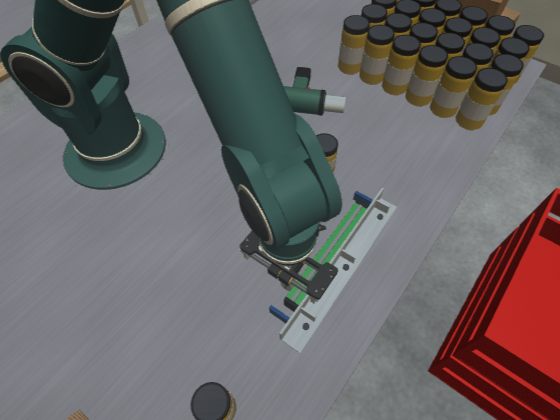

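The rail is nearly flush. I'll press each end gently until the force shows that it has seated.

```bash
python3 -m handwheel '[[[0,0.002,0],0,1],[[0,0.001,0],0,1],[[0,0,0],0,1],[[0,0,0],0,1],[[0,0,0],0,1],[[0,0,0],0,1],[[0,0,0],0,1],[[0,0,0],0,1],[[0,0,0],0,1],[[0,0,0],0,1]]' ; python3 -c "
from h import *
where()"
```

```text
clock: 16.75
ee_pos: [620.9, -37.6, 117.5]
orientation: [-0.001, 0.694, 0.72, -0.001]
wrist_force: [-6.4, -1.3, 2.3]
width: 0.4
t 16.75 tcp [620.9 -37.6 117.5] tip z 20.3 bay [ -43.1 -113.6] yaw of tool y 2.12 F [-6.4 -1.3  2.3] w 0.4 j [-0.35  0.69  0.49  1.76 -0.43  0.8   0.39]
```

```bash
python3 -m handwheel '[[[0,-0.012,0],0,1],[[0,-0.012,-0.003],0,1],[[0.03,0,0],0,1],[[0.03,0,0],0,1],[[0.03,0,0],0,1],[[0.03,0,0],0,1],[[0.023,0,0.003],0,1],[[0,0,0],0,1],[[0,0.01,0],0,1],[[0,0.006,0],0,1]]';python3 -m handwheel '[[[0,0.004,0],0,1],[[0,0.002,0],0,1],[[0,0.002,0],0,1],[[0,0,0],0,1],[[0,0,0],0,1],[[0,0,0],0,1],[[0,0,0],0,1],[[0,0,0],0,1],[[0,0,0],0,1],[[0,0,0],0,1]]' ; python3 -c "
from h import *
where()"
```

```text
clock: 17.75
ee_pos: [609.4, 104.1, 118.0]
orientation: [0.001, 0.694, 0.72, 0.0]
wrist_force: [-0.2, -0.2, -0.3]
width: 0.1
clock: 18.75
ee_pos: [616.0, 105.3, 117.6]
orientation: [-0.0, 0.694, 0.72, -0.0]
wrist_force: [-3.3, -3.3, -0.5]
width: 0.5
t 18.75 tcp [616.  105.3 117.6] tip z 20.4 bay [-43.   29.3] yaw of tool y 2.11 F [-3.3 -3.3 -0.5] w 0.5 j [-0.58  0.69  0.49  1.75 -0.43  0.81  0.16]
```

```bash
python3 -m handwheel '[[[0,0.001,0],0,1],[[0,0.001,0],0,1],[[0,0,0],0,1],[[0,0,0],0,1],[[0,0,0],0,1],[[0,0,0],0,1],[[0,0,0],0,1],[[0,0,0],0,1],[[0,0,0],0,1],[[0,0,0],0,1]]' ; python3 -c "
from h import *
where()"
```

```text
clock: 19.75
ee_pos: [616.5, 105.3, 117.4]
orientation: [-0.002, 0.694, 0.72, -0.002]
wrist_force: [-18.0, -3.8, 12.7]
width: 0.2
t 19.75 tcp [616.5 105.3 117.4] tip z 20.2 bay [-42.5  29.3] yaw of tool y 2.12 F [-18.   -3.8  12.7] w 0.2 j [-0.58  0.7   0.49  1.75 -0.43  0.81  0.16]
```

It is firmly seated at the left (18 N). Backing off and raising the arm to check with the cameras clear.

```bash
python3 -m handwheel '[[[0,-0.005,0],0,1],[[0,-0.015,0],0,1],[[0,0,-0.03],0,1],[[0,0,-0.04],0,1],[[0,0,-0.04],0,1],[[0,-0.03,-0.03],0,1],[[0,-0.04,-0.02],0,1],[[0,-0.04,0],0,1],[[0,-0.04,0],0,1],[[0,-0.04,0],0,1]]';python3 -m handwheel '[[[0.03,-0.02,0],0,1],[[0.03,-0.02,0],0,1],[[0.03,-0.01,0],0,1],[[0.03,0,0],0,1],[[0.03,0,0],0,1],[[0.03,0,0],0,1],[[0.03,0,0],0,1],[[0.03,0,0],0,1],[[0.03,0,0],0,1],[[0.03,0,0],0,1]]';python3 - <<'E'
from h import *
where();c=shot('scene','scene9.png');report(c,[642,81,160]);d=shot('top','top9.png');report(d,[642,81,160])
a=cv2.resize(c['image'][170:370,190:400,::-1],None,fx=3,fy=3,interpolation=cv2.INTER_CUBIC);cv2.imwrite('pics/z9s.png',a)
cv2.imwrite('pics/z9t.png',cv2.resize(d['image'][130:250,160:360,::-1],None,fx=4,fy=4,interpolation=cv2.INTER_CUBIC))
E
```

```text
clock: 20.75
ee_pos: [407.1, 98.0, 277.8]
orientation: [0.0, 0.694, 0.72, 0.001]
wrist_force: [-0.3, -0.3, 0.8]
width: 0.6
clock: 21.75
ee_pos: [347.0, 397.5, 278.0]
orientation: [-0.0, 0.694, 0.72, 0.001]
wrist_force: [-0.2, 0.0, -0.1]
width: 0.2
t 21.75 tcp [347.  397.5 278. ] tip z 180.8 bay [-301.6  330.7] yaw of tool y 2.15 F [-0.2  0.  -0.1] w 0.2 j [-1.25  0.28  0.41  1.89 -0.13  0.99 -0.75]
rail [639.7  89.3 161.5] cost 451.6 L [-21.2 162.5] R [ -18.5 -137.5] centre bay [-19.8  12.5]
rail [643.7  79.8 160.7] cost 136.1 L [-16.3 152.9] R [ -16.  -147.1] centre bay [-16.2   2.9]
```

View pics/z9s.png

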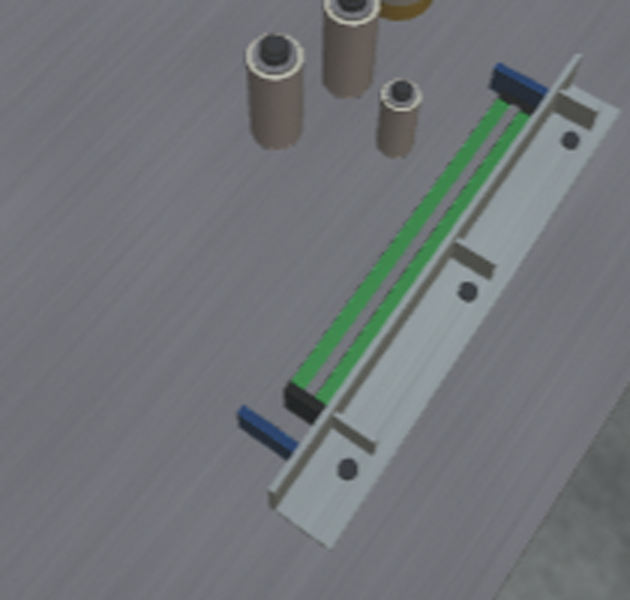

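View pics/z9t.png

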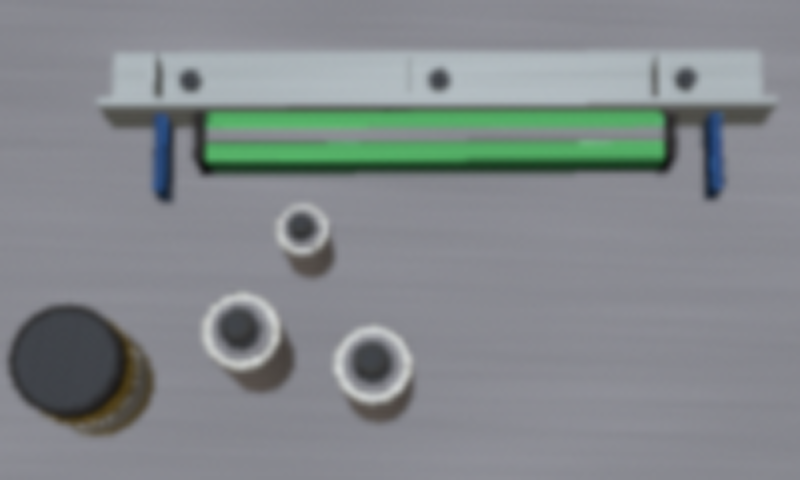

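View pics/top9.png

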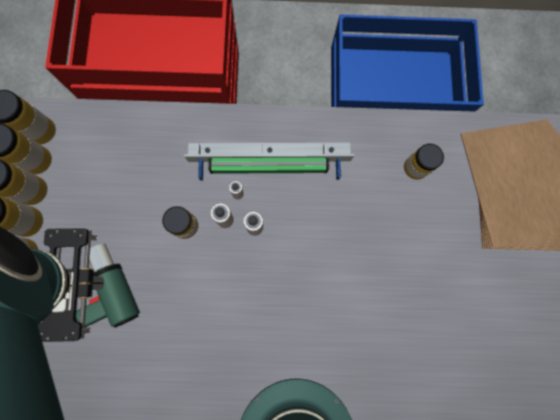

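The rail lies flush along the plate, at (209,166) to (328,166) in the top view, with similar gaps to both stops. The jars and heat gun are at the same pixels as in the first picture. Handing in.

```bash
python3 -c "
from h import *
print(finish_job())"
```

```text
the job is handed in; nothing more can be done
None
```

The rail is parked flush along the back plate between the two blue stops, and I handed the job in at about 22 s of the 72 s limit. No verdict came back.

**What I did:**
- With closed fingertips I pushed the rail's left end forward, to about 8° to the plate.
- I then pushed it along its own axis from the right end face, so the left end went in behind the small post.
- Finally I pushed its front side and swung the right end in, then pressed each side until the force rose: about 6 N on the right and 18 N on the left.

**Last checks:**
- **Position:** the top-camera fit puts both ends about 16 mm in front of the plate, which is the parked distance. The centre is about 3 mm left of the bay's middle and the angle is under 0.01 rad.
- **Jars and heat gun:** they show no visible shift in the top pictures; I did not measure this more finely.
- **Disagreement:** the scene-camera fit gave the ends at 18 to 21 mm and the centre 12 mm to the left. I discounted it because the plate and left stop hide part of the rail in that view, which spoils the silhouette fit. The zoomed scene picture also shows the rail flush.

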